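# Feel which coin boxes are loaded and draw them up to the stop strip

## Task

One or two of the three closed wooden coin boxes on the counter mat are loaded with coin and the rest are empty; find out which by taking a box's grip block and lifting that end slightly, keeping the far end on the mat, to feel its weight. Draw every loaded box along the mat towards you until its end face sits square and flush against the stop strip, gently and without banging it, and leave the empty boxes standing where they are. Never pick a box up off the mat or tip it far, and do not disturb the other things.

Things in the scene. Friction and masses are not known exactly. Their poses are not given: they have to be found in the camera images.
- box_a_mid (a point): Box A: one of three outwardly identical closed wooden coin boxes, 120 long (its x) x 84 wide (its y) x 60 mm high, lid fixed shut. It is either loaded with rolls of coin (0.75 to 0.95 kg in all) or empty (about 0.22 kg); the load sits at the middle, out of sight. This point is the box's centre, half-way up (30 mm above the mat); its axes: x runs from the grip end to the far end, z up. At the -x end (facing the robot) a wooden grip block sticks out: see the grip point.
- box_a_grip (a point): Box A's grip block: a bar 18 mm wide (box y), 30 mm tall (from 25 to 55 mm above the mat), sticking out 40 mm in box -x from the box’s end face. This point lies in it, 22 mm out from the end face and 82 mm in -x from the box's centre, 40 mm above the mat; same axes as the box. Pinch it from above across its 18 mm width.
- box_a: Box A itself; origin at the centre of its underside, axes as its centre point. Raising the grip end 10 to 20 mm takes about 3.3 to 6 N for a loaded box and 1 to 2.2 N for an empty one; sliding a loaded box takes a few newtons, varying with the friction.
- box_b_mid (a point): Box B: one of three outwardly identical closed wooden coin boxes, 120 long (its x) x 84 wide (its y) x 60 mm high, lid fixed shut. It is either loaded with rolls of coin (0.75 to 0.95 kg in all) or empty (about 0.22 kg); the load sits at the middle, out of sight. This point is the box's centre, half-way up (30 mm above the mat); its axes: x runs from the grip end to the far end, z up. At the -x end (facing the robot) a wooden grip block sticks out: see the grip point.
- box_b_grip (a point): Box B's grip block: a bar 18 mm wide (box y), 30 mm tall (from 25 to 55 mm above the mat), sticking out 40 mm in box -x from the box’s end face. This point lies in it, 22 mm out from the end face and 82 mm in -x from the box's centre, 40 mm above the mat; same axes as the box. Pinch it from above across its 18 mm width.
- box_b: Box B itself; origin at the centre of its underside, axes as its centre point. Raising the grip end 10 to 20 mm takes about 3.3 to 6 N for a loaded box and 1 to 2.2 N for an empty one; sliding a loaded box takes a few newtons, varying with the friction.
- box_c_mid (a point): Box C: one of three outwardly identical closed wooden coin boxes, 120 long (its x) x 84 wide (its y) x 60 mm high, lid fixed shut. It is either loaded with rolls of coin (0.75 to 0.95 kg in all) or empty (about 0.22 kg); the load sits at the middle, out of sight. This point is the box's centre, half-way up (30 mm above the mat); its axes: x runs from the grip end to the far end, z up. At the -x end (facing the robot) a wooden grip block sticks out: see the grip point.
- box_c_grip (a point): Box C's grip block: a bar 18 mm wide (box y), 30 mm tall (from 25 to 55 mm above the mat), sticking out 40 mm in box -x from the box’s end face. This point lies in it, 22 mm out from the end face and 82 mm in -x from the box's centre, 40 mm above the mat; same axes as the box. Pinch it from above across its 18 mm width.
- box_c: Box C itself; origin at the centre of its underside, axes as its centre point. Raising the grip end 10 to 20 mm takes about 3.3 to 6 N for a loaded box and 1 to 2.2 N for an empty one; sliding a loaded box takes a few newtons, varying with the friction.
- stop: Stop strip: a flat aluminium strip screwed down on the mat between the robot and the boxes, 520 long (its y) x 20 wide (its x) x 10 mm high. Origin at the centre of its underside; x points away from the robot, across the strip, so the face that boxes are drawn up to is at x = +10 mm. A box drawn home has its centre at x = 70 mm in this frame; its grip block then overhangs the strip, 15 mm above it.
- mat: The counter mat: a fixed, flat, hard plastic mat, 380 (x) x 560 (y) x 4 mm thick, lying on the counter; its top is 4 mm above the work surface. The boxes and the stop strip stand on it and the boxes slide on it. Origin at the centre of its underside.
- cup: Bystander: thin-walled drinking cup, 72 mm across, 90 mm high; origin at the centre of its underside.
- pen_tray: Bystander: open wooden tray of pens, 200 x 100 x 50 mm; origin at the centre of its underside.
Not all that is in view belongs to the job. What is shaped like the box_a but pink or yellow is not meant.

How it is judged:
By the outcome, as a careful person would: the job done as asked, in the order asked, and still so for the second after the job is handed in, with the robot touching nothing.
It also fails if it takes over 67 s, if anything falls off the work surface, if the arm or the gripper's body presses on something with over 40 N, if the wrist force passes 120 N, or if a joint passes its speed limit or range.

## Robot

A 6-joint arm with a two-finger parallel gripper is mounted at the origin on the work surface. World frame = base frame: x ahead of the robot, y to its left, z up, the work surface at z = 0. Lengths are in mm, angles in rad, forces in N, time in s.
With the tool pointing down it reaches from about 350 to 875 mm from the base axis. Payload 4.2 kg.
Tool frame: the origin (TCP) lies at the very end of the fingers, on their centre line; the grasp point (between the pads) lies 19 mm behind it; z points along the fingers, y is the direction in which the jaws open and shut (so a half turn about z gives the same grasp; the last joint's range is limited). The gripper opens to 85 mm and grips with 20 to 120 N. Pads are 22 mm wide; open, the fingers measure 114 mm over their backs; the gripper's body (76 mm by 85 mm) begins 54 mm behind the grasp point. The pads swing forward as they close: fully open they stand 13 mm farther back than shut.
Start: joints at [-0.87, 0.385, 0.008, 0, -1.194, -0.259], TCP at [267.241, -564.961, 231.312] pointing down, gripper open.
Joint ranges: [-3.14, 3.14], [-1.21, 2.06], [-1.07, 1.41], [-3.16, 2.05], [-2.99, -0.16], [-3.1, 3.1]. Speed limits (rad/s): [2.79, 2.79, 3.14, 3.14, 3.14, 3.14].

## Interface

Orientations are given as a unit quaternion [x, y, z, w].
In Python, from bench import read_state, get_image, camera_params, job_done gives the robot as it stands.
- The arm moves only by the tool send_rows, never from a script. Its arguments are lists of equal length, an entry for each row: "translation": the shift along the tool's x, y, z in m, a list of three; "yaw": the turn about the tool's z in degrees; "fingers": the closure in counts, from 0 (fully open) to 255 (shut). A call has 1 to 12 rows; each row is the pose to reach, as a shift and turn from the pose measured when the call began, along the tool's axes at that moment; what a row does not reach only later rows make up. A row lasts 1/10 s, in which the tool goes at most 50 mm and 8.59 degrees, less where a joint would pass 70% of its speed; a pose out of reach is approached as far as the arm can. A call with a gripper value outside its range is refused whole. The fingers move at their own pace and stop on an object; the grip force is fixed at half the most. Time passes only in rows, so rows that repeat a pose let the fingers close. It gives the time, the measured TCP pose, the force and the opening at its end, in the units of the state.
- read_state(): the state, without advancing time (a new reading comes with each control period).
- get_image(name): name is "scene" or "top"; returns the picture (384x512x3 uint8, blue, green, red); there is no depth.
- camera_params(name): a dict with "mtx" (3x3 intrinsics, pixels), "rvec" (rotation vector, rad) and "tvec" (3), from world to camera coordinates, as OpenCV has them. Camera axes: x right, y down, z forward; pixel columns grow to the right and rows downward; lengths in mm; the calibration is good to about 2 mm. A picture is of the moment at which its call begins. camera_params takes no time and is no camera call.
- job_done(): hands the job in, once; it reports no verdict.
The state is a dict: "clock": time; "joints": joint angles; "joint_vel": joint speeds; "joint_efforts": joint torques, N m; "position": TCP position; "ee_rot": TCP orientation; "contact_force": force on the tool from outside, world axes, zero at the start; "wrist_torque": the same for the moment, N m; "gripper_width": finger opening in mm.
Only numpy, scipy, OpenCV 4.12 (cv2) and the standard library are available. Lean on these libraries where they do the work, as an engineer would, in place of code of your own. Each camera call takes 0.05 s, during which the arm holds its last target.

## Working session

There is one attempt and no reset: what is moved stays moved. The work goes in short steps, Python scripts to look and compute and a tool call to move; the robot and the scene stay as the last step left them, time stands still between calls to the robot, and variables do not carry over. Pictures are saved under pics/ and viewed, and the job is handed in when it is done.

Besides the shell and the picture viewer there is one more tool, called after ">>>" as name([rows], argument=value, ...), one row to a line, values as JSON. send_rows: Moves the arm, as the interface text tells. Its arguments: {"type":"object","properties":{"translation":{"type":"array","items":{"type":"array","items":{"type":"number"}}},"yaw":{"type":"array","items":{"type":"number"}},"fingers":{"type":"array","items":{"type":"number"}}},"required":["translation","yaw","fingers"]}

```bash
mkdir -p pics; ls
python3 - <<'E'
from bench import *
import cv2
print(read_state())
for n in("scene","top"):
    cv2.imwrite(f"pics/{n}0.png",get_image(n)); print(n,camera_params(n))
E
```

```text
pics
{'clock': 0.0, 'joints': array([-8.70404308e-01,  3.85590729e-01,  6.61488954e-03, -5.00898772e-04,
       -1.19402399e+00, -2.58609013e-01]), 'joint_vel': array([-0.00023311,  0.00029715, -0.00137531, -0.00081947,  0.00071626,
       -0.00123796]), 'joint_efforts': array([ 2.79264332e-04, -3.92281151e+01,  1.88398004e+01,  4.18615758e+00,
       -4.65505233e-03,  2.92703408e-07]), 'position': array([ 266.98615923, -564.44731876,  230.19641199]), 'ee_rot': array([-2.19009255e-01,  9.75722132e-01,  1.08489082e-03, -3.01748355e-04]), 'contact_force': array([-0.83511635, -0.07008837, -0.2324579 ]), 'wrist_torque': array([-0.00785148, -0.01922323,  0.01118634]), 'gripper_width': 85.43051635013806}
scene {'mtx': array([[410.59877986,   0.        , 257.93065248],
       [  0.        , 410.59877986, 193.13933294],
       [  0.        ,   0.        ,   1.        ]]), 'rvec': array([ 0.90693837,  2.68196573, -0.79869435]), 'tvec': array([ 417.70698985, -212.66567874, 1601.78617984])}
top {'mtx': array([[458.6695202 ,   0.        , 253.02633441],
       [  0.        , 458.6695202 , 192.60931923],
       [  0.        ,   0.        ,   1.        ]]), 'rvec': array([ 2.153934  , -2.12158708,  0.18896542]), 'tvec': array([ -40.05290999,  480.86592577, 1579.51367506])}
```

View pics/scene0.png

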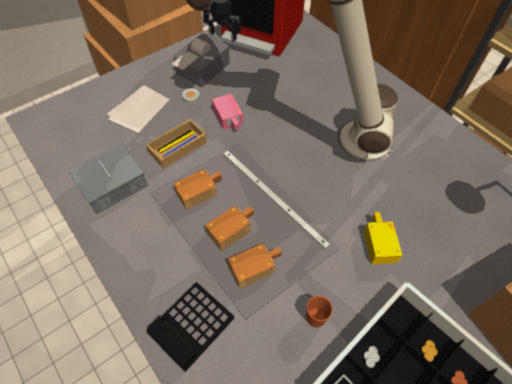

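View pics/top0.png

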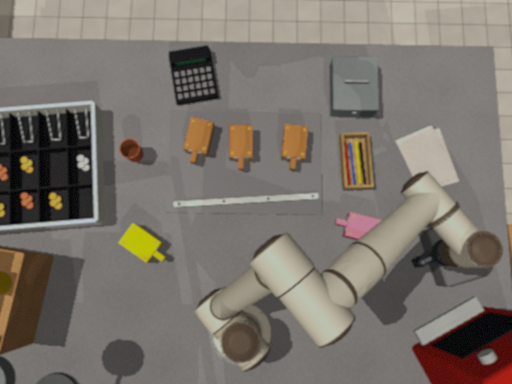

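```bash
cat > h.py <<'E'
import cv2, numpy as np
from bench import *
def ray(n,pts,z):
    c=camera_params(n);R,_=cv2.Rodrigues(c['rvec']);t=c['tvec']
    p=cv2.undistortPoints(np.float64(pts).reshape(-1,1,2),c['mtx'],None).reshape(-1,2)
    d=np.c_[p,np.ones(len(p))]@R; o=-R.T@t
    return (o+d*((z-o[2])/d[:,2])[:,None])[:,:2]
def crop(n,img,x0,y0,x1,y1,f,name):
    cv2.imwrite(name,cv2.resize(img[y0:y1,x0:x1],None,fx=f,fy=f,interpolation=cv2.INTER_CUBIC))
E
python3 - <<'E'
from h import *
img=cv2.imread('pics/top0.png')
crop('top',img,165,105,335,215,4.6,'pics/top0c.png')
hsv=cv2.cvtColor(img,cv2.COLOR_BGR2HSV)
for p in [(199,135),(241,140),(294,142),(241,163),(130,148),(250,200)]: print(p,hsv[p[1],p[0]])
m=cv2.inRange(hsv,(5,120,60),(22,255,255))
k,l,st,ce=cv2.connectedComponentsWithStats(m)
for i in range(1,k):
    if st[i,4]>150: print(st[i],ce[i])
img=cv2.imread('pics/scene0.png')
crop('scene',img,160,140,340,300,3.7,'pics/scene0c.png')
E
```

```text
(199, 135) [ 15 159 172]
(241, 140) [ 15 161 171]
(294, 142) [ 16 168 170]
(241, 163) [ 15 161 168]
(130, 148) [  9 178  73]
(250, 200) [ 30  13 178]
[184 118  30  45 853] [198.47831184 136.93552169]
[229 125  24  45 828] [240.56400966 142.48550725]
[282 124  26  46 844] [294.39218009 142.87796209]
[340 134  33  55 911] [355.92974753 160.04720088]
[120 139  23  22 363] [130.97796143 149.75206612]
[ 19 192  15  18 196] [ 26.2755102  200.03061224]
[   0  247   53  106 3903] [ 21.32026646 295.7781194 ]
```

View pics/top0c.png

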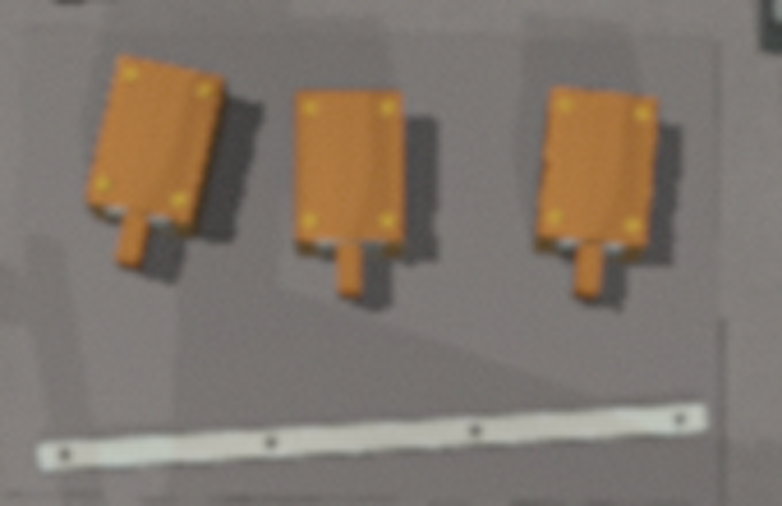

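View pics/scene0c.png

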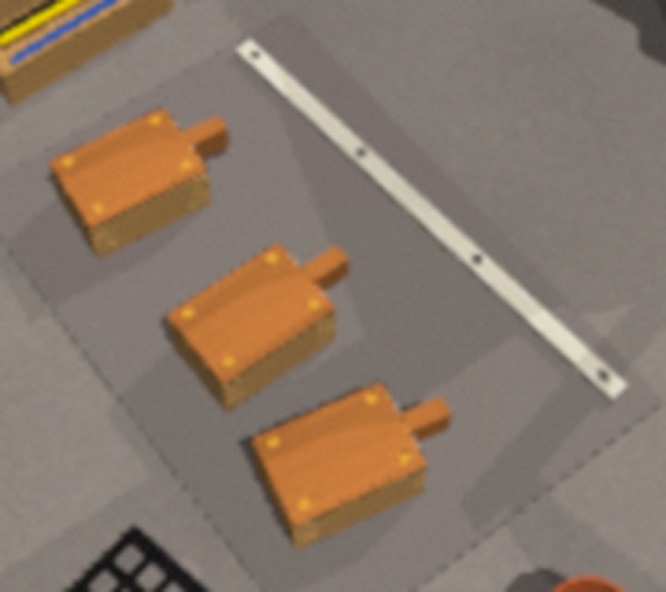

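```bash
cat >> h.py <<'E'
def boxfit(P):  # P: rows 4 studs far-left,far-right,near-left,near-right (left=+y)
    c=P.mean(0); u=(P[0]+P[1]-P[2]-P[3])/2; v=(P[0]+P[2]-P[1]-P[3])/2
    a=np.degrees(np.arctan2(u[1],u[0])); b=np.degrees(np.arctan2(-v[0],v[1]))
    return c,a,b,np.linalg.norm(u),np.linalg.norm(v)
E
python3 - <<'E'
from h import *
T=lambda l:(np.array(l)+.5)/4.6-.5+[165,105]
S=lambda l:(np.array(l)+.5)/3.7-.5+[160,140]
top=[[(130,74),(203,90),(101,183),(179,200)],[(309,107),(387,107),(308,220),(388,220)],[(564,104),(642,114),(554,217),(632,226)]]
sc=[[(304,504),(273,442),(404,459),(371,398)],[(228,361),(187,313),(314,304),(272,258)],[(97,208),(67,161),(190,164),(156,121)]]
np.set_printoptions(precision=1,suppress=True)
for i in range(3):
    for n,p in(("top",T(top[i])),("scene",S(sc[i]))):
        print(i+1,n,*boxfit(ray(n,p,64.)))
for n,p in(("top",T([(64,454),(271,442),(475,430),(680,419)])),("scene",S([(603,375),(477,259),(361,153),(255,54)]))):
    q=ray(n,p,14.); d=q[0]-q[-1]; print(n,q.mean(0),np.degrees(np.arctan2(-d[0],d[1])),np.linalg.norm(d)); print(q)
E
```

```text
1 top [684.5 166.1] -11.209134671345108 -11.73838946941759 89.67804898558114 59.92924122004286
1 scene [683.  166.1] -11.31232561949405 -11.403238199099114 89.73519538503936 60.245324226845725
2 top [665.7  15.4] 1.085356183073818 0.983324096638396 90.14497839411663 60.918424399051034
2 scene [663.5  14.8] 0.40247913745879377 1.6646069056263733 90.73647187781292 59.53970945455187
3 top [ 667.6 -177.6] -4.9559328108840175 -6.2082259831031505 90.31426840605549 60.628595467008786
3 scene [ 665.  -177.8] -6.583511288764968 -3.643825109481822 92.50294922957434 60.13180257579647
top [460.7  -7.1] 4.196872498725357 480.290221654695
[[ 442.9  232.5]
 [ 454.9   72.2]
 [ 466.9  -86.5]
 [ 478.1 -246.5]]
scene [458.7  -6.4] 4.224393642201228 479.9430737449666
[[ 440.8  232.3]
 [ 452.7   73.8]
 [ 465.2  -85.4]
 [ 476.2 -246.3]]
```

```bash
cat >> h.py <<'E'
from scipy.spatial.transform import Rotation as Ro
STOP=np.array([459.7,-6.8]); SY=4.2
BOX={1:(683.7,166.1,-11.4),2:(664.6,15.1,1.0),3:(666.3,-177.7,-5.3)}
def grip(b):
    x,y,a=b; r=np.radians(a); return np.array([x-82*np.cos(r),y-82*np.sin(r)]),a
def home(ys):
    r=np.radians(SY); return STOP+np.array([np.cos(r),np.sin(r)])*-12+np.array([-np.sin(r),np.cos(r)])*ys
def st():
    s=read_state(); np.set_printoptions(precision=2,suppress=True)
    R=Ro.from_quat(s['ee_rot']).as_matrix(); xa=np.degrees(np.arctan2(-R[1,0],-R[0,0]))
    print('t',round(s['clock'],2),'pos',s['position'],'boxyaw',round(xa,2),'F',s['contact_force'],'M',s['wrist_torque'],'w',round(s['gripper_width'],1))
    return s,R,xa
def go(x,y,z,a,s=None):
    s,R,xa=s or st()
    d=R.T@(np.array([x,y,z])-s['position'])/1000
    dy=(xa-a+180)%360-180
    print('shift',np.round(d,4),'yaw',round(dy,2))
E
python3 - <<'E'
from h import *
for i in BOX: print(i,grip(BOX[i]))
g,a=grip(BOX[3]); s=st(); go(*g,110,a,s); go(*g,25,a,s)
E
```

```text
1 (array([603.31776368, 182.30790191]), -11.4)
2 (array([582.612489  ,  13.66890267]), 1.0)
3 (array([ 584.65057475, -170.12561183]), -5.3)
t 0.1 pos [ 267.03 -564.52  230.33] boxyaw 25.3 F [0.23 0.16 0.64] M [ 0.    0.   -0.02] w 85.4
shift [-0.46  0.22  0.12] yaw 30.6
shift [-0.46  0.22  0.21] yaw 30.6
```

```bash
sed -i 's/precision=2/precision=4/' h.py
python3 - <<'E'
from h import *
g,a=grip(BOX[3]); s=st(); go(*g,110,a,s)
E
```

```text
t 0.1 pos [ 267.0268 -564.5156  230.3272] boxyaw 25.3 F [0.2263 0.1645 0.6369] M [ 0.0027  0.0008 -0.0201] w 85.4
shift [-0.4557  0.2206  0.1207] yaw 30.6
```

>>> send_rows([
  [-0.4557,0.2206,0.1207],
  [-0.4557,0.2206,0.1207],
  [-0.4557,0.2206,0.1207],
  [-0.4557,0.2206,0.1207],
  [-0.4557,0.2206,0.1207],
  [-0.4557,0.2206,0.1207],
  [-0.4557,0.2206,0.1207],
  [-0.4557,0.2206,0.1207],
  [-0.4557,0.2206,0.1207],
  [-0.4557,0.2206,0.1207],
  [-0.4557,0.2206,0.1207],
  [-0.4557,0.2206,0.1207],
], yaw=[30.6,30.6,30.6,30.6,30.6,30.6,30.6,30.6,30.6,30.6,30.6,30.6], fingers=[120,120,120,120,120,120,120,120,120,120,120,120])

```text
clock: 1.3
position: [586.0, -166.9, 108.0]
ee_rot: [0.044, 0.999, 0.001, -0.002]
contact_force: [-0.3, -0.1, -0.0]
gripper_width: 45.4
```

Run:
```python
from h import *
g,a=grip(BOX[3]); s=st(); go(*g,60,a,s); go(*g,25,a,s)
```

```text
t 1.3 pos [ 585.9725 -166.9363  108.042 ] boxyaw -5.03 F [-0.3434 -0.0689 -0.0071] M [-0.0216  0.0553 -0.0065] w 45.4
shift [ 0.0009 -0.0034  0.048 ] yaw 0.27
shift [ 0.0008 -0.0034  0.083 ] yaw 0.27
```

>>> send_rows([
  [0.0008,-0.0032,0.02],
  [0.0008,-0.0032,0.045],
  [0.0008,-0.0032,0.065],
  [0.0008,-0.0032,0.076],
  [0.0008,-0.0032,0.083],
  [0.0008,-0.0032,0.083],
  [0.0008,-0.0032,0.083],
], yaw=[0.27,0.27,0.27,0.27,0.27,0.27,0.27], fingers=[120,120,120,120,120,120,120])

```text
clock: 2.0
position: [585.2, -170.2, 25.9]
ee_rot: [0.046, 0.999, 0.001, -0.001]
contact_force: [0.5, -0.3, 1.1]
gripper_width: 45.4
```

Run:
```python
from h import *
g,a=grip(BOX[3]); i=get_image('top'); cv2.imwrite('pics/top1.png',i); crop('top',i,240,105,340,185,7,'pics/top1c.png');i=get_image('scene');crop('s',i,130,120,270,230,5,'pics/sc1c.png'); s=st(); go(*g,25,a,s)
```

```text
t 2.1 pos [ 585.3686 -170.0411   26.162 ] boxyaw -5.3 F [-0.0038 -0.1329 -0.2785] M [-0.0003 -0.0225 -0.0449] w 45.1
shift [ 0.0007 -0.0002  0.0012] yaw -0.0
```

View pics/sc1c.png

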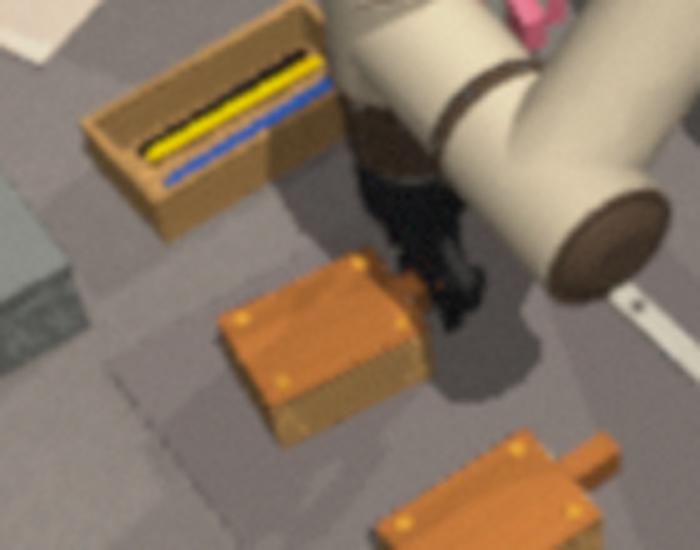

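View pics/top1c.png

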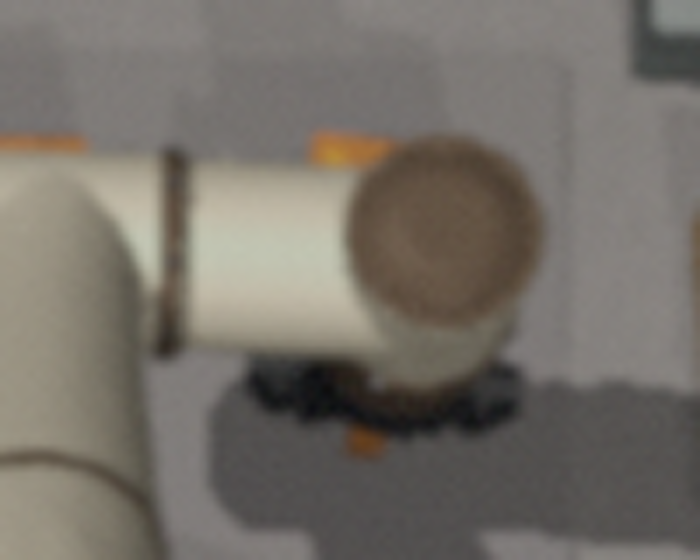

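The fingers straddle the right box's bar (scene crop ~(420,290)), and nothing is touching. Next I close them.

>>> send_rows([
  [0.0003,0,0.0005],
  [0.0003,0,0.0005],
  [0.0003,0,0.0005],
  [0.0003,0,0.0005],
  [0.0003,0,0.0005],
  [0.0003,0,0.0005],
  [0.0003,0,0.0005],
], yaw=[0,0,0,0,0,0,0], fingers=[255,255,255,255,255,255,255])

```text
clock: 2.8
position: [585.4, -170.1, 26.5]
ee_rot: [0.046, 0.999, 0.001, -0.0]
contact_force: [-2.2, 1.8, 5.6]
gripper_width: 17.4
```

Run:
```python
from h import *
st()
```

```text
t 2.8 pos [ 585.4327 -170.1342   26.5448] boxyaw -5.29 F [-2.1847  1.7584  5.5676] M [-0.0312  0.4389 -0.0777] w 17.4
```

>>> send_rows([
  [-0.0007,0,-0.002],
  [-0.0013,0,-0.004],
  [-0.002,0,-0.006],
  [-0.0026,0,-0.008],
  [-0.0033,0,-0.01],
  [-0.0039,0,-0.012],
  [-0.0046,0,-0.014],
  [-0.0046,0,-0.014],
  [-0.0046,0,-0.014],
  [-0.0046,0,-0.014],
  [-0.0046,0,-0.014],
], yaw=[0,0,0,0,0,0,0,0,0,0,0], fingers=[255,255,255,255,255,255,255,255,255,255,255])

```text
clock: 3.9
position: [589.9, -170.6, 40.5]
ee_rot: [0.046, 0.999, 0.001, -0.0]
contact_force: [0.3, -0.1, -9.0]
gripper_width: 17.1
```

Run:
```python
from h import *
st(); i=get_image('scene');crop('s',i,130,120,270,230,5,'pics/sc2c.png');st()
```

```text
t 3.9 pos [ 589.8873 -170.5611   40.4595] boxyaw -5.29 F [ 0.293  -0.072  -8.9714] M [ 0.0283  0.7273 -0.0049] w 17.1
t 3.95 pos [ 589.9452 -170.557    40.4791] boxyaw -5.29 F [-0.0585  0.5168 -8.4157] M [ 0.055   0.676  -0.0253] w 17.2
```

View pics/sc2c.png

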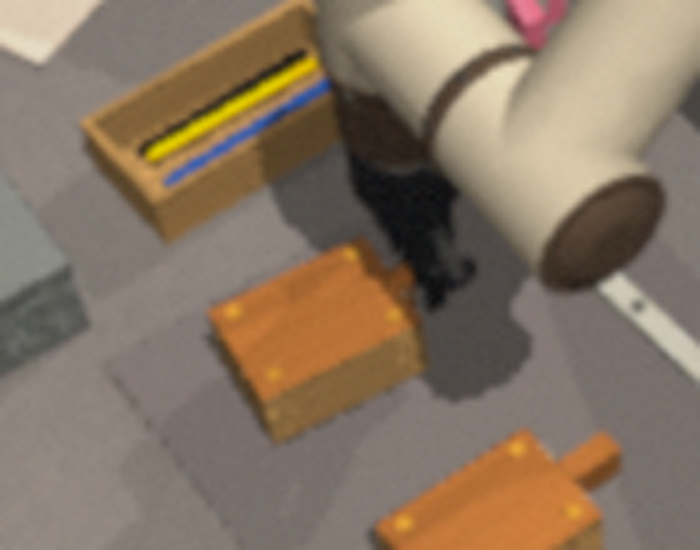

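Run:
```python
from h import *
# predict stud displacement in scene crop for hypotheses
c=camera_params('scene')
x,y,a=BOX[3]; r=np.radians(a)
def proj(mode):
    out=[]
    for lx,ly in((45,30),(45,-30),(-45,30),(-45,-30)):
        X,Z=lx,64.
        if mode=='level': X+=4.6; Z+=14
        if mode=='tilt':
            t=np.arcsin(14/142.); dx,dz=lx-60,60; X=60+dx*np.cos(t)+dz*np.sin(t); Z=4-dx*np.sin(t)+dz*np.cos(t)
        out.append([x+X*np.cos(r)-ly*np.sin(r),y+X*np.sin(r)+ly*np.cos(r),Z])
    p=cv2.projectPoints(np.array(out),c['rvec'],c['tvec'],c['mtx'],None)[0].reshape(-1,2)
    return (p-[130,120]+.5)*5-.5
b=proj('0')
for m in('level','tilt'): print(m,(proj(m)-b).tolist())
# measured studs by yellow mask
for f in('sc1c','sc2c'):
    im=cv2.imread(f'pics/{f}.png'); h=cv2.cvtColor(im,cv2.COLOR_BGR2HSV)
    for p in b:
        m=(h[...,0]>18)&(h[...,1]>120)&(h[...,2]>190)
        yy,xx=np.nonzero(m); s=np.hypot(xx-p[0]+4,yy-p[1]+4)<20
        print(f,p.round(1),xx[s].mean().round(1),yy[s].mean().round(1),s.sum())
```

```text
level [[-9.05156785605925, -8.508499408559771], [-9.251527074921881, -8.93575348827352], [-7.74206286750109, -8.893342120101806], [-7.977969718547911, -9.282846291691698]]
tilt [[-8.336928912216592, 3.0042026908589037], [-8.253230101422133, 2.8169404670777], [-9.632863593063348, -4.373964826960673], [-9.750778101011292, -4.733702177593102]]
sc1c [281.9 382.3] nan nan 0
sc1c [241.7 319.3] 241.7 317.9 7
sc1c [401.  323.8] nan nan 0
sc1c [359.3 263.1] nan nan 0
sc2c [281.9 382.3] nan nan 0
sc2c [241.7 319.3] 233.3 311.7 3
sc2c [401.  323.8] nan nan 0
sc2c [359.3 263.1] nan nan 0<stdin>:23: RuntimeWarning: Mean of empty slice.
  ret = ret.dtype.type(ret / rcount)
```

>>> send_rows([
  [0.001,0,0.003],
  [0.002,0,0.006],
  [0.003,0,0.009],
  [0.0039,0,0.0115],
  [0.0043,0,0.013],
  [0.0045,0,0.0137],
  [0.0045,0,0.0137],
], yaw=[0,0,0,0,0,0,0], fingers=[255,255,255,255,255,255,255])

```text
clock: 4.65
position: [585.5, -170.2, 27.3]
ee_rot: [0.046, 0.999, 0.001, 0.0]
contact_force: [-1.3, 0.4, -6.7]
gripper_width: 17.0
```

Run:
```python
from h import *
st()
```

```text
t 4.65 pos [ 585.4896 -170.1715   27.2758] boxyaw -5.29 F [-1.3371  0.4114 -6.6627] M [ 0.0752  0.8732 -0.0184] w 17.0
```

>>> send_rows([
  [0,0,0.0005],
  [0,0,0.001],
  [0,0,0.001],
  [0,0,0.001],
  [0,0,0.001],
  [0,0,0.001],
], yaw=[0,0,0,0,0,0], fingers=[255,255,255,205,205,205])

```text
clock: 5.25
position: [585.7, -170.2, 26.6]
ee_rot: [0.046, 0.999, 0.001, 0.0]
contact_force: [-2.4, 1.3, -1.9]
gripper_width: 16.9
```

Run:
```python
from h import *
st()
```

```text
t 5.25 pos [ 585.6967 -170.1945   26.5775] boxyaw -5.28 F [-2.4045  1.3336 -1.855 ] M [ 0.1107  0.9644 -0.041 ] w 16.9
```

>>> send_rows([
  [0,0,0],
  [0,0,0],
  [0,0,0],
], yaw=[0,0,0], fingers=[203,203,203])

```text
clock: 5.55
position: [585.7, -170.2, 26.6]
ee_rot: [0.046, 0.999, 0.001, 0.0]
contact_force: [-2.9, 0.1, -2.6]
gripper_width: 17.7
```

Run:
```python
from h import *
st()
```

```text
t 5.55 pos [ 585.6945 -170.1982   26.5641] boxyaw -5.28 F [-2.9279  0.1236 -2.6162] M [ 0.1644  0.8513 -0.0129] w 17.7
```

>>> send_rows([
  [-0.0003,0,-0.001],
  [-0.0007,0,-0.002],
  [-0.001,0,-0.003],
  [-0.0013,0,-0.004],
  [-0.0013,0,-0.004],
  [-0.0013,0,-0.004],
], yaw=[0,0,0,0,0,0], fingers=[203,203,203,202,202,202])

```text
clock: 6.15
position: [587.2, -170.4, 30.9]
ee_rot: [0.046, 0.999, 0.001, 0.001]
contact_force: [-2.9, 0.2, -3.6]
gripper_width: 17.8
```

Run:
```python
from h import *
st()
```

```text
t 6.15 pos [ 587.1987 -170.3799   30.8555] boxyaw -5.28 F [-2.9222  0.2247 -3.5592] M [-0.0106  0.8363  0.0215] w 17.8
```

>>> send_rows([
  [-0.0005,0,-0.0015],
  [-0.001,0,-0.003],
  [-0.0015,0,-0.0045],
  [-0.002,0,-0.006],
  [-0.002,0,-0.006],
  [-0.002,0,-0.006],
], yaw=[0,0,0,0,0,0], fingers=[202,202,202,202,202,202])

```text
clock: 6.75
position: [589.6, -170.6, 37.2]
ee_rot: [0.046, 0.999, 0.001, 0.001]
contact_force: [-2.1, -0.4, -3.6]
gripper_width: 18.1
```

Run:
```python
from h import *
st(); i=get_image('scene');crop('s',i,130,120,270,230,5,'pics/sc3c.png')
```

```text
t 6.75 pos [ 589.6201 -170.5956   37.1859] boxyaw -5.27 F [-2.1387 -0.4401 -3.6145] M [-0.0245  0.5338  0.0371] w 18.1
```

View pics/sc3c.png

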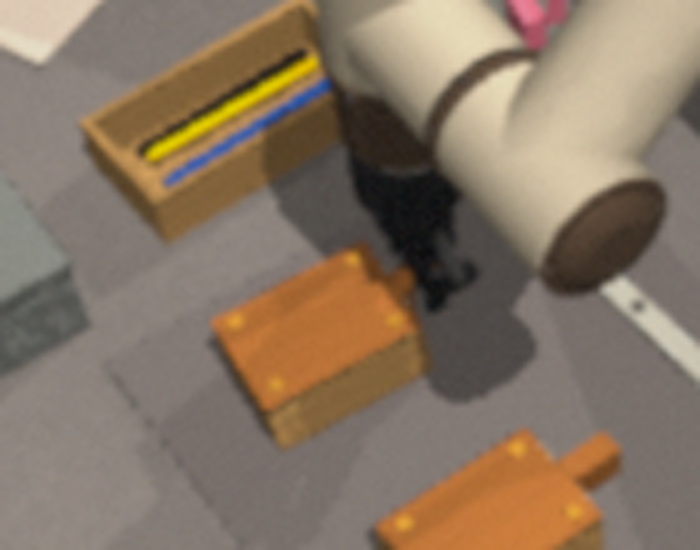

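>>> send_rows([
  [0.0006,0,0.002],
  [0.0013,0,0.004],
  [0.0019,0,0.006],
  [0.0025,0,0.008],
  [0.0031,0,0.0095],
  [0.0035,0,0.0107],
  [0.0035,0,0.0107],
  [0.0035,0,0.0107],
  [0.0035,0,0.0107],
  [0.0035,0,0.0107],
], yaw=[0,0,0,0,0,0,0,0,0,0], fingers=[202,202,202,202,202,202,202,205,208,208])

```text
clock: 7.8
position: [586.3, -170.3, 27.0]
ee_rot: [0.046, 0.999, 0.001, 0.001]
contact_force: [-3.7, 1.1, 4.7]
gripper_width: 17.7
```

Run:
```python
from h import *
s=st(); h=home(-184); print(h); go(*h,s[0]['position'][2],SY,s); 
i=get_image('scene');crop('s',i,130,120,270,230,5,'pics/sc4c.png')
```

```text
t 7.8 pos [ 586.2863 -170.254    26.9644] boxyaw -5.26 F [-3.7343  1.066   4.7081] M [ 0.4176  1.221  -0.0736] w 17.7
[ 461.2081 -191.1847]
shift [ 0.1226 -0.0323 -0.0004] yaw -9.46
```

View pics/sc4c.png

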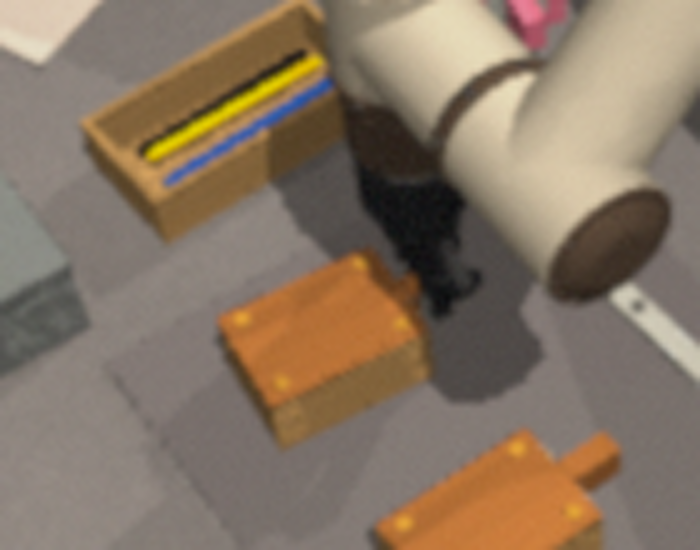

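>>> send_rows([
  [0.003,-0.0008,-0.0004],
  [0.008,-0.0021,-0.0004],
  [0.016,-0.0042,-0.0004],
  [0.025,-0.0066,-0.0004],
  [0.034,-0.009,-0.0004],
  [0.043,-0.0113,-0.0004],
  [0.052,-0.0137,-0.0004],
  [0.061,-0.0161,-0.0004],
  [0.07,-0.0184,-0.0004],
  [0.079,-0.0208,-0.0004],
  [0.088,-0.0232,-0.0004],
  [0.097,-0.0256,-0.0004],
], yaw=[-0.3,-0.8,-1.6,-2.5,-3.3,-4.2,-5.1,-5.9,-6.8,-7.7,-8.6,-9.5], fingers=[215,215,215,215,215,215,215,215,215,215,215,215])

```text
clock: 9.05
position: [486.8, -187.0, 27.2]
ee_rot: [-0.038, 0.999, 0.0, 0.002]
contact_force: [1.9, 0.1, -5.3]
gripper_width: 17.0
```

Run:
```python
from h import *
i=get_image('scene');crop('s',i,150,120,320,250,4.5,'pics/sc5c.png')
s=st(); h=home(-184); print(h); go(*h,s[0]['position'][2],SY,s);
```

```text
t 9.1 pos [ 484.6514 -187.0141   26.9964] boxyaw 4.29 F [-0.6619 -0.0529 -1.6554] M [-0.0777 -0.1349  0.0544] w 17.3
[ 461.2081 -191.1847]
shift [ 0.0237 -0.0024 -0.    ] yaw 0.09
```

View pics/sc5c.png

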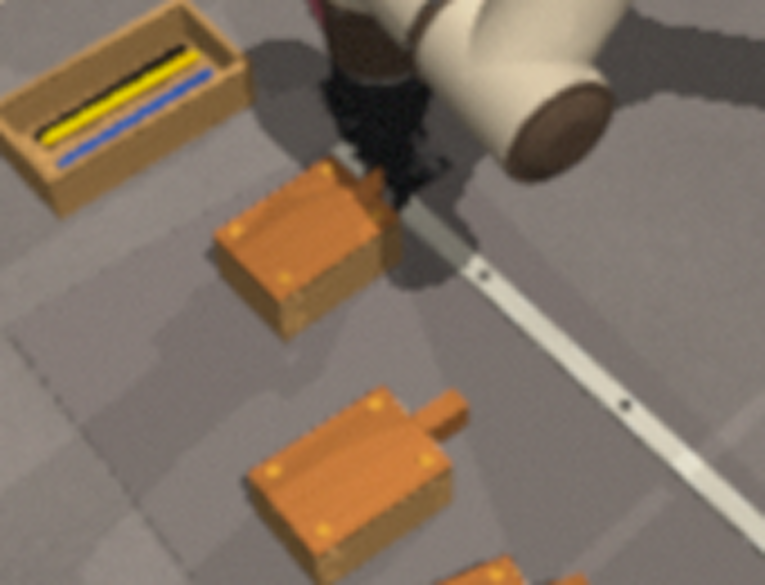

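```bash
cat >> h.py <<'E'
def stopframe(c,a):
    r=np.radians(SY); d=np.array(c)-STOP
    return d@[np.cos(r),np.sin(r)], d@[-np.sin(r),np.cos(r)], a-SY
E
python3 - <<'E'
from h import *
p=(np.array([(285,278),(236,231),(375,224),(330,170)])+.5)/4.5-.5+[150,120]
f=boxfit(ray('scene',p,64.)); print(f, stopframe(f[0],f[1]))
E
```

```text
(array([ 567.36141137, -178.61370693]), np.float64(1.953846647961062), np.float64(1.1751389568128807), np.float64(88.21407356676053), np.float64(61.93533232481716)) (np.float64(94.78895805591615), np.float64(-179.2372249768933), np.float64(-2.246153352038938))
```

>>> send_rows([
  [0.0025,-0.0003,0],
  [0.0055,-0.0006,0],
  [0.0085,-0.0009,0],
  [0.0115,-0.0012,0],
  [0.0145,-0.0015,0],
  [0.0165,-0.0017,0],
  [0.018,-0.0019,0],
  [0.019,-0.002,0],
  [0.02,-0.0021,0],
], yaw=[0,0,0,0,0,0,0,0,0], fingers=[215,215,215,215,215,215,215,215,215])

```text
clock: 10.0
position: [465.1, -190.6, 27.1]
ee_rot: [-0.037, 0.999, 0.001, 0.001]
contact_force: [3.0, 0.3, -3.9]
gripper_width: 17.0
```

Run:
```python
from h import *
s=st(); h=home(-184); go(*h,s[0]['position'][2],SY,s); 
i=get_image('scene');crop('s',i,170,120,290,210,6,'pics/sc6c.png')
```

```text
t 10.0 pos [ 465.0834 -190.6482   27.0804] boxyaw 4.29 F [ 3.0494  0.3329 -3.8929] M [ 0.0244 -1.0326  0.0301] w 17.0
shift [ 0.0039 -0.0002 -0.    ] yaw 0.09
```

View pics/sc6c.png

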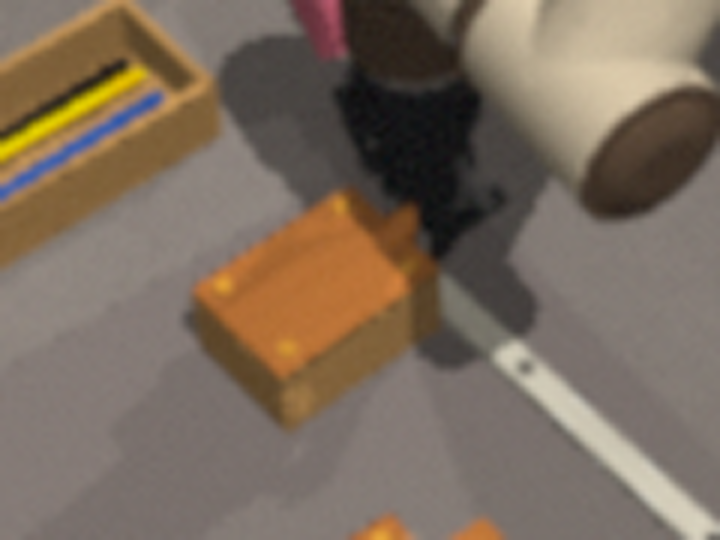

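>>> send_rows([
  [0.0005,0,0.0003],
  [0.001,0,0.0004],
  [0.0015,0,0.0004],
  [0.002,0,0.0004],
  [0.0025,0,0.0004],
  [0.003,0,0.0004],
  [0.0035,0,0.0004],
], yaw=[0,0,0,0,0,0,0], fingers=[215,215,215,215,215,215,215])

```text
clock: 10.75
position: [462.2, -191.0, 26.9]
ee_rot: [-0.037, 0.999, 0.001, 0.001]
contact_force: [5.6, 0.1, -2.4]
gripper_width: 17.2
```

Run:
```python
from h import *
s=st(); h=home(-184); go(*h,s[0]['position'][2],SY,s);
```

```text
t 10.75 pos [ 462.217  -190.9603   26.9427] boxyaw 4.3 F [ 5.6092  0.0844 -2.3934] M [ 0.1471 -1.83    0.0382] w 17.2
shift [ 0.001  -0.0001 -0.    ] yaw 0.1
```

>>> send_rows([
  [0.0006,0,0.0002],
  [0.0011,0,0.0002],
  [0.0016,0,0.0002],
  [0.0021,0,0.0002],
], yaw=[0,0,0,0], fingers=[215,215,215,215])

```text
clock: 11.15
position: [462.3, -191.0, 27.0]
ee_rot: [-0.038, 0.999, 0.0, 0.004]
contact_force: [9.6, 1.6, -6.3]
gripper_width: 17.1
```

Run:
```python
from h import *
s=st(); h=home(-184); go(*h,s[0]['position'][2],SY,s);
```

```text
t 11.15 pos [ 462.2657 -191.0136   26.9594] boxyaw 4.33 F [ 9.557   1.6278 -6.2997] M [ 0.538  -2.2959  0.0279] w 17.1
shift [ 0.0011 -0.0001 -0.    ] yaw 0.13
```

>>> send_rows([
  [0.0004,0,0.0006],
  [0.0004,0,0.0006],
  [0.0004,0,0.0006],
  [0,0,0],
  [0,0,0],
  [0,0,-0.02],
  [0,0,-0.06],
  [0,0,-0.1],
  [0,0,-0.1],
], yaw=[0,0,0,0,0,0,0,0,0], fingers=[215,205,200,180,120,120,120,120,120])

```text
clock: 12.05
position: [464.1, -191.8, 131.9]
ee_rot: [-0.038, 0.999, -0.001, 0.008]
contact_force: [0.8, -0.1, -0.6]
gripper_width: 45.5
```

Run:
```python
from h import *
i=get_image('scene');crop('s',i,170,120,290,210,6,'pics/sc7c.png')
i=get_image('top');crop('s',i,250,130,330,210,7,'pics/top7c.png')
s=st(); g,a=grip(BOX[2]); go(*g,115,a,s)
```

```text
t 12.15 pos [ 460.872  -191.0562  127.3878] boxyaw 4.28 F [ 0.1193 -0.0326 -0.378 ] M [-0.0295  0.005   0.0212] w 45.1
shift [-0.1366  0.195   0.0136] yaw 3.28
```

View pics/sc7c.png

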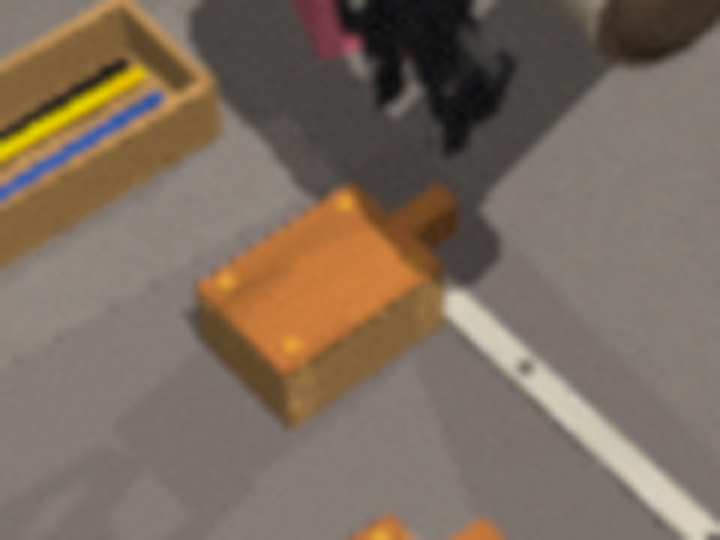

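View pics/top7c.png

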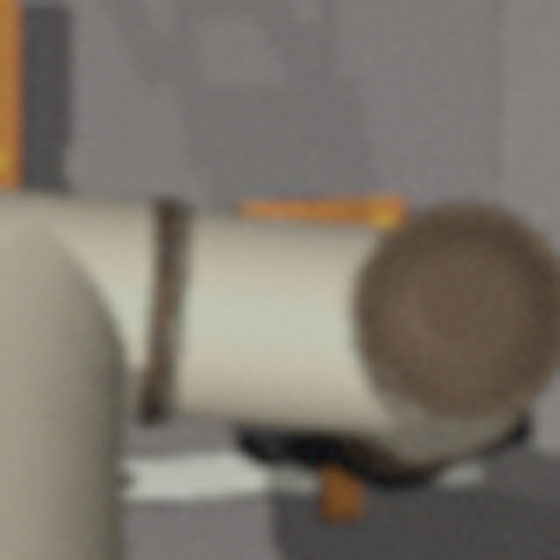

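>>> send_rows([
  [-0.1366,0.195,0.0136],
  [-0.1366,0.195,0.0136],
  [-0.1366,0.195,0.0136],
  [-0.1366,0.195,0.0136],
  [-0.1366,0.195,0.0136],
  [-0.1366,0.195,0.0136],
  [-0.1366,0.195,0.0136],
  [-0.1366,0.195,0.0136],
], yaw=[3.3,3.3,3.3,3.3,3.3,3.3,3.3,3.3], fingers=[140,140,140,140,140,140,140,140])

```text
clock: 12.95
position: [581.0, 12.7, 113.6]
ee_rot: [-0.008, 1.0, 0.0, 0.002]
contact_force: [0.3, -0.1, 0.0]
gripper_width: 38.3
```

Run:
```python
from h import *
s=st(); g,a=grip(BOX[2]); go(*g,26,a,s)
```

```text
t 12.95 pos [581.0396  12.6789 113.5945] boxyaw 0.93 F [ 0.3071 -0.1354  0.043 ] M [-0.0188  0.0492 -0.0163] w 38.3
shift [-0.0012  0.0009  0.0876] yaw -0.07
```

>>> send_rows([
  [-0.0012,0.0009,0.02],
  [-0.0012,0.0009,0.045],
  [-0.0012,0.0009,0.068],
  [-0.0012,0.0009,0.08],
  [-0.0012,0.0009,0.087],
  [-0.0012,0.0009,0.087],
  [-0.0012,0.0009,0.087],
  [-0.0012,0.0009,0.087],
  [-0.0012,0.0009,0.087],
  [-0.0012,0.0009,0.087],
], yaw=[0,0,0,0,0,0,0,0,0,0], fingers=[140,140,140,140,140,140,180,198,202,202])

```text
clock: 13.95
position: [583.3, 13.8, 27.7]
ee_rot: [-0.008, 1.0, 0.0, 0.003]
contact_force: [-1.5, -1.1, 3.9]
gripper_width: 18.1
```

Run:
```python
from h import *
s=st(); i=get_image('scene');crop('s',i,160,140,340,275,4.4,'pics/sc8c.png')
```

```text
t 13.95 pos [583.271   13.7725  27.7188] boxyaw 0.97 F [-1.4918 -1.1385  3.8669] M [-0.1258  0.1497  0.0684] w 18.1
```

View pics/sc8c.png

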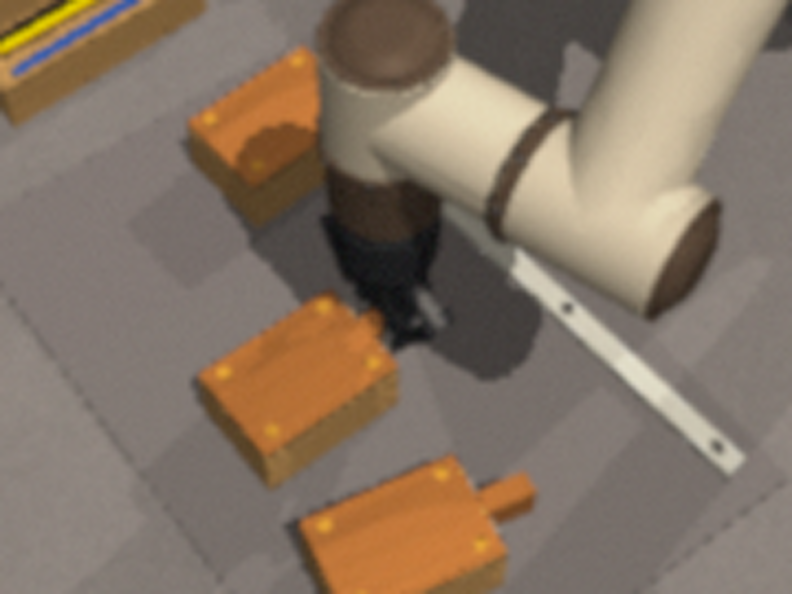

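>>> send_rows([
  [-0.0003,0,-0.001],
  [-0.0007,0,-0.002],
  [-0.001,0,-0.003],
  [-0.0013,0,-0.004],
  [-0.0016,0,-0.005],
  [-0.0016,0,-0.005],
], yaw=[0,0,0,0,0,0], fingers=[202,202,202,202,202,202])

```text
clock: 14.6
position: [584.7, 13.8, 32.6]
ee_rot: [-0.008, 1.0, 0.0, 0.003]
contact_force: [1.3, 0.9, -4.5]
gripper_width: 18.1
```

Run:
```python
from h import *
s=st(); i=get_image('scene');crop('s',i,160,140,340,275,4.4,'pics/sc9c.png')
```

```text
t 14.6 pos [584.6619  13.8302  32.5849] boxyaw 0.96 F [ 1.3191  0.8528 -4.5303] M [ 0.0815 -0.2339  0.0387] w 18.1
```

View pics/sc9c.png

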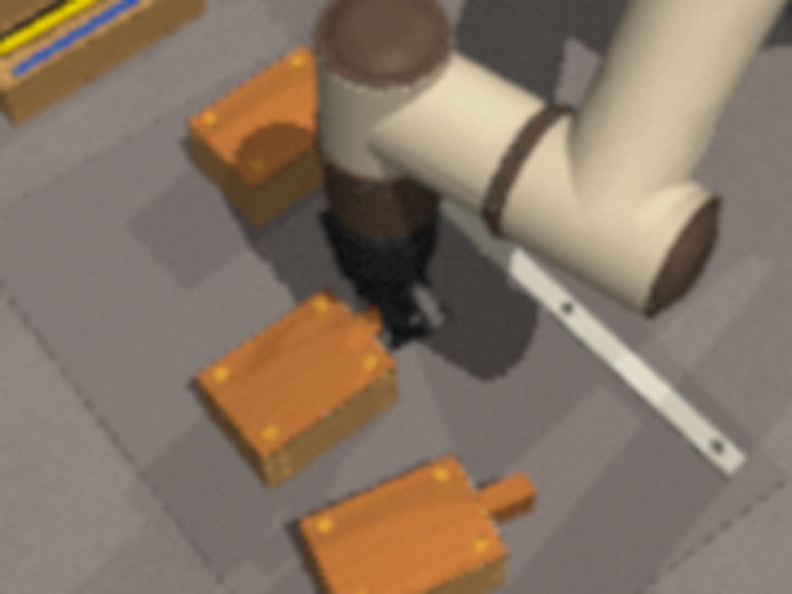

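>>> send_rows([
  [-0.0005,0,-0.0015],
  [-0.001,0,-0.003],
  [-0.0015,0,-0.0045],
  [-0.0019,0,-0.0058],
  [-0.0019,0,-0.0058],
  [-0.0019,0,-0.0058],
  [-0.0019,0,-0.0058],
], yaw=[0,0,0,0,0,0,0], fingers=[202,202,202,202,202,202,202])

```text
clock: 15.35
position: [586.6, 13.9, 38.5]
ee_rot: [-0.008, 1.0, 0.0, 0.003]
contact_force: [0.9, 0.9, -3.5]
gripper_width: 18.1
```

Run:
```python
from h import *
s=st()
```

```text
t 15.35 pos [586.5994  13.8574  38.5234] boxyaw 0.97 F [ 0.9323  0.9457 -3.5478] M [ 0.0976 -0.2849  0.0124] w 18.1
```

>>> send_rows([
  [0.0006,0,0.002],
  [0.0013,0,0.004],
  [0.0019,0,0.006],
  [0.0025,0,0.008],
  [0.0031,0,0.0095],
  [0.0034,0,0.0105],
  [0.0035,0,0.0112],
  [0.0035,0,0.0112],
  [0.0035,0,0.0112],
  [0.0035,0,0.0112],
], yaw=[0,0,0,0,0,0,0,0,0,0], fingers=[202,202,202,202,202,202,202,202,206,210])

```text
clock: 16.35
position: [583.1, 13.8, 28.8]
ee_rot: [-0.009, 1.0, 0.0, 0.003]
contact_force: [-3.9, 1.7, 6.3]
gripper_width: 17.2
```

Run:
```python
from h import *
s=st(); h=home(6.8); print(h); go(*h,s[0]['position'][2],SY,s); i=get_image('scene');crop('s',i,160,140,340,275,4.4,'pics/sc10c.png')
```

```text
t 16.35 pos [583.1221  13.7881  28.8053] boxyaw 0.99 F [-3.9248  1.7422  6.2798] M [ 0.3571  1.2466 -0.0271] w 17.2
[447.2342  -0.8971]
shift [ 0.1361 -0.0123 -0.0008] yaw -3.21
```

View pics/sc10c.png

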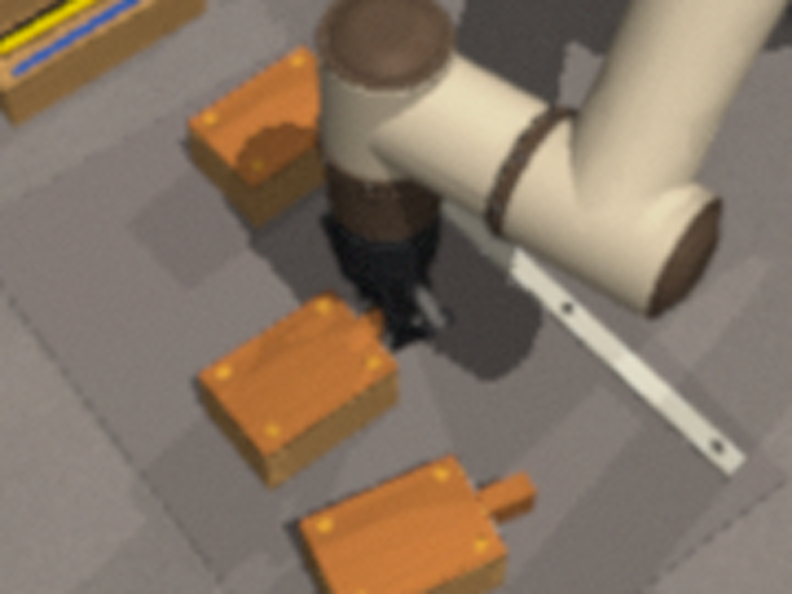

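>>> send_rows([
  [0.003,-0.0003,-0.0004],
  [0.009,-0.0008,-0.0006],
  [0.018,-0.0016,-0.0006],
  [0.028,-0.0025,-0.0006],
  [0.038,-0.0034,-0.0006],
  [0.048,-0.0043,-0.0006],
  [0.058,-0.0052,-0.0006],
  [0.068,-0.0061,-0.0006],
  [0.078,-0.007,-0.0006],
  [0.088,-0.0079,-0.0006],
  [0.098,-0.0089,-0.0006],
  [0.107,-0.0097,-0.0006],
], yaw=[-0.2,-0.5,-0.8,-1.1,-1.4,-1.7,-2.0,-2.3,-2.6,-2.9,-3.2,-3.2], fingers=[215,215,215,215,215,215,215,215,215,215,215,215])

```text
clock: 17.6
position: [475.7, 2.2, 28.9]
ee_rot: [-0.037, 0.999, 0.0, 0.003]
contact_force: [2.8, 0.1, -5.0]
gripper_width: 16.9
```

Run:
```python
from h import *
i=get_image('scene');crop('s',i,170,110,350,245,4.4,'pics/sc11c.png')
s=st(); h=home(6.8); go(*h,s[0]['position'][2],SY,s)
```

```text
t 17.65 pos [473.8694   1.8222  28.8156] boxyaw 4.18 F [-0.6361  0.6655 -3.0354] M [0.2058 0.3116 0.1518] w 17.0
shift [ 0.0268 -0.0008 -0.0001] yaw -0.02
```

View pics/sc11c.png

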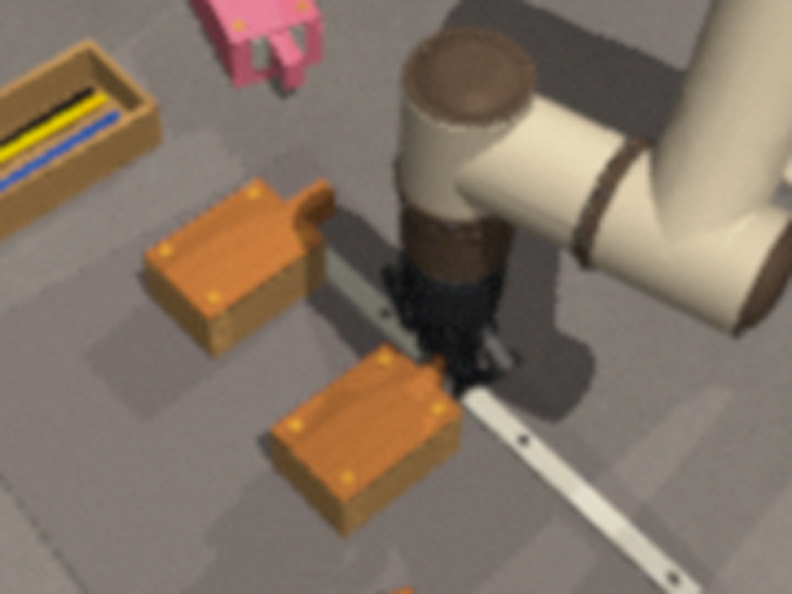

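>>> send_rows([
  [0.003,0,0.0002],
  [0.0065,0,0.0002],
  [0.01,-0.0002,0.0002],
  [0.0135,-0.0003,0.0002],
  [0.0165,-0.0004,0.0002],
  [0.019,-0.0005,0.0002],
  [0.0205,-0.0006,0.0002],
  [0.0215,-0.0007,0.0002],
  [0.022,-0.0007,0.0002],
], yaw=[0,0,0,0,0,0,0,0,0], fingers=[215,215,215,215,215,215,215,215,215])

```text
clock: 18.55
position: [452.6, -0.3, 28.8]
ee_rot: [-0.037, 0.999, 0.0, 0.003]
contact_force: [4.3, -0.5, -3.7]
gripper_width: 16.8
```

Run:
```python
from h import *
s=st(); h=home(6.8); go(*h,s[0]['position'][2],SY,s)
```

```text
t 18.55 pos [452.5585  -0.2946  28.7821] boxyaw 4.19 F [ 4.2981 -0.5075 -3.6814] M [ 0.0757 -1.1398  0.0153] w 16.8
shift [ 0.0054 -0.0002 -0.    ] yaw -0.01
```

>>> send_rows([
  [0.0006,0,0.0003],
  [0.0012,0,0.0003],
  [0.0018,0,0.0003],
  [0.0024,0,0.0003],
  [0.003,0,0.0003],
  [0.0035,0,0.0003],
  [0.004,0,0.0003],
  [0.0045,0,0.0003],
  [0.005,0,0.0003],
], yaw=[0,0,0,0,0,0,0,0,0], fingers=[215,215,215,215,215,215,215,215,215])

```text
clock: 19.45
position: [448.3, -0.4, 28.8]
ee_rot: [-0.037, 0.999, 0.0, 0.004]
contact_force: [5.6, 0.4, -1.8]
gripper_width: 16.8
```

Run:
```python
from h import *
s=st(); h=home(6.8); go(*h,s[0]['position'][2],SY,s)
```

```text
t 19.45 pos [448.3419  -0.3593  28.7623] boxyaw 4.23 F [ 5.6078  0.3723 -1.7666] M [ 0.05   -1.2624  0.0563] w 16.8
shift [ 0.0011 -0.0005 -0.    ] yaw 0.03
```

>>> send_rows([
  [0.0006,0,0.0002],
  [0.0011,0,0.0002],
  [0.0016,0,0.0002],
  [0.0021,0,0.0002],
], yaw=[0,0,0,0], fingers=[215,215,215,215])

```text
clock: 19.85
position: [447.6, -0.3, 28.8]
ee_rot: [-0.037, 0.999, 0.001, 0.005]
contact_force: [8.6, -2.2, -5.0]
gripper_width: 16.9
```

Run:
```python
from h import *
s=st(); h=home(6.8); go(*h,s[0]['position'][2],SY,s)
```

```text
t 19.85 pos [447.5935  -0.3011  28.7501] boxyaw 4.27 F [ 8.6198 -2.1605 -4.964 ] M [-0.7612 -2.1936  0.0142] w 16.9
shift [ 0.0004 -0.0006 -0.    ] yaw 0.07
```

>>> send_rows([
  [0.0015,0,0.0003],
  [0.002,0,0.0003],
  [0.0025,0,0.0003],
], yaw=[0,0,0], fingers=[215,215,215])

```text
clock: 20.15
position: [447.5, -0.3, 28.7]
ee_rot: [-0.038, 0.999, 0.001, 0.007]
contact_force: [12.8, -4.5, -8.2]
gripper_width: 17.1
```

Run:
```python
from h import *
s=st(); h=home(6.8); go(*h,s[0]['position'][2],SY,s)
```

```text
t 20.15 pos [447.4896  -0.29    28.6563] boxyaw 4.32 F [12.8389 -4.4934 -8.2163] M [-1.3835 -2.9244  0.0041] w 17.1
shift [ 0.0003 -0.0006 -0.    ] yaw 0.12
```

>>> send_rows([
  [0.0006,0,0.0006],
  [0.0004,0,0.0008],
  [0.0004,0,0.0008],
  [0.0002,0,0.0006],
  [0,0,0],
  [0,0,-0.02],
  [0,0,-0.06],
  [0,0,-0.1],
  [0,0,-0.12],
  [0,0,-0.12],
], yaw=[0,0,0,0,0,0,0,0,0,0], fingers=[215,206,201,185,120,120,120,120,120,120])

```text
clock: 21.15
position: [446.5, -0.2, 151.3]
ee_rot: [-0.038, 0.999, 0.002, 0.01]
contact_force: [0.6, -0.4, -0.8]
gripper_width: 45.2
```

Run:
```python
from h import *
s=st(); go(330,-480,200,4,s); go(270,-560,230,25,s)
```

```text
t 21.15 pos [446.5488  -0.2422 151.2665] boxyaw 4.33 F [ 0.6143 -0.447  -0.7824] M [-0.0027 -0.0338  0.0357] w 45.2
shift [ 0.1515 -0.4695 -0.0528] yaw 0.33
shift [ 0.2167 -0.5446 -0.0843] yaw -20.67
```

>>> send_rows([
  [0.15,-0.47,-0.053],
  [0.15,-0.47,-0.053],
  [0.15,-0.47,-0.053],
  [0.15,-0.47,-0.053],
  [0.15,-0.47,-0.053],
  [0.15,-0.47,-0.053],
  [0.15,-0.47,-0.053],
  [0.15,-0.47,-0.053],
  [0.15,-0.47,-0.053],
  [0.15,-0.47,-0.053],
  [0.15,-0.47,-0.053],
  [0.15,-0.47,-0.053],
], yaw=[0,0,0,0,0,0,0,0,0,0,0,0], fingers=[120,120,120,120,120,120,120,120,120,120,120,120])

```text
clock: 22.35
position: [329.9, -480.1, 197.7]
ee_rot: [-0.036, 0.999, 0.004, 0.008]
contact_force: [-0.2, 0.5, 0.8]
gripper_width: 45.3
```

Run:
```python
from h import *
st()
i=get_image('scene');cv2.imwrite('pics/sc12.png',i);crop('s',i,160,110,340,245,4.4,'pics/sc12c.png')
i=get_image('top');cv2.imwrite('pics/top12.png',i);crop('t',i,165,105,335,215,4.6,'pics/top12c.png')
```

```text
t 22.35 pos [ 329.9134 -480.1388  197.6509] boxyaw 4.17 F [-0.1669  0.4898  0.7791] M [0.0413 0.0717 0.0064] w 45.3
```

View pics/top12c.png

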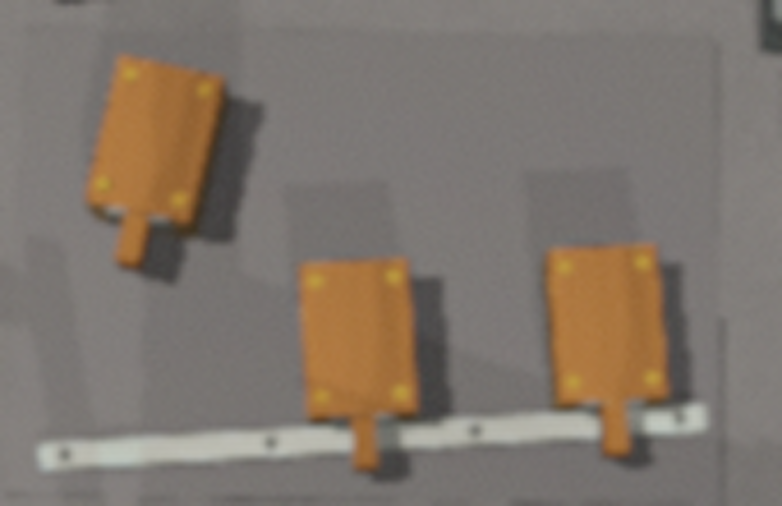

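View pics/sc12c.png

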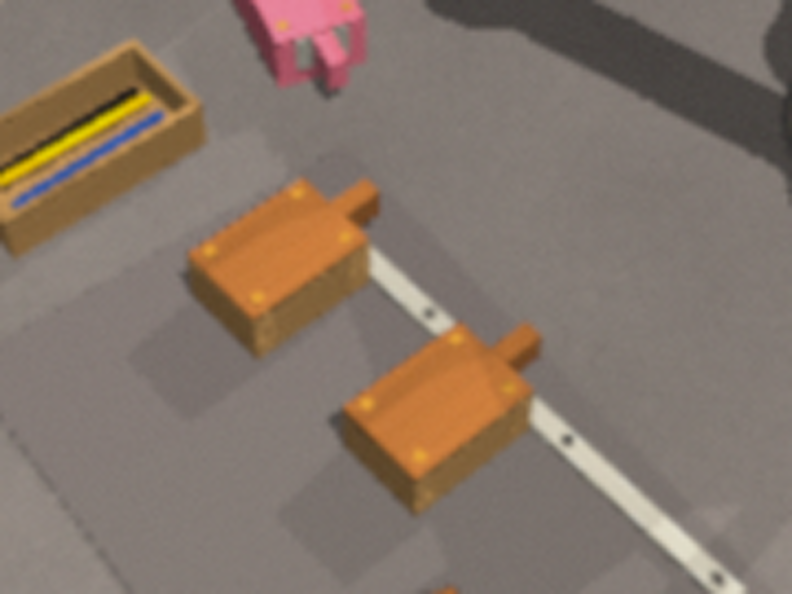

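Run:
```python
from h import *
T=lambda l:(np.array(l)+.5)/4.6-.5+[165,105]
S=lambda l:(np.array(l)+.5)/4.4-.5+[160,110]
import h
def sf(f,o):
    h.STOP=np.array(o); return f[1],f[2],stopframe(f[0],(f[1]+f[2])/2)
for n,o,P in(("top",(460.7,-7.1),[T([(315,281),(394,276),(321,397),(401,392)]),T([(564,267),(643,262),(573,383),(652,378)])]),
 ("scene",(458.7,-6.4),[S([(419,457),(367,404),(508,388),(456,339)]),S([(258,297),(210,250),(346,237),(299,192)])])):
    for p in P: f=boxfit(ray(n,p,64.)); print(n,f, sf(f,o))
# refine by subpixel yellow centroid in the top image
for f in('top0','top12'):
  pass
```

```text
top (array([529.75335614,   5.40424249]), np.float64(4.185224102978915), np.float64(4.605547641960594), np.float64(90.1239967410238), np.float64(60.57361676596083)) (np.float64(4.185224102978915), np.float64(4.605547641960594), (np.float64(69.78369995912888), np.float64(7.413318748429034), np.float64(0.19538587246975414)))
top (array([ 543.74747934, -185.12253864]), np.float64(4.261121121054618), np.float64(4.627658096752308), np.float64(90.4427893822871), np.float64(60.48591501695851)) (np.float64(4.261121121054618), np.float64(4.627658096752308), (np.float64(69.78640366442352), np.float64(-183.6267027204232), np.float64(0.24438960890346273)))
scene (array([528.4610272 ,   6.10795472]), np.float64(4.382022422951142), np.float64(3.2760528421981654), np.float64(90.48147322951691), np.float64(59.80774628250537)) (np.float64(4.382022422951142), np.float64(3.2760528421981654), (np.float64(70.48974242823449), np.float64(7.365192461453469), np.float64(-0.3709623674253466)))
scene (array([ 541.31758262, -184.76284223]), np.float64(3.852488843911209), np.float64(3.6281794807216037), np.float64(90.30881797409876), np.float64(60.593949807604126)) (np.float64(3.852488843911209), np.float64(3.6281794807216037), (np.float64(69.33273821901275), np.float64(-183.93460755674081), np.float64(-0.4596658376835938)))
```

Run:
```python
from bench import *
print(job_done())
```

```text
the job is handed in; nothing more can be done
None
```

Both loaded boxes are drawn up flush against the stop strip, but I broke one rule: I lifted the first box clear of the mat while weighing it. The job is handed in at about 22 s.

- **Rule broken:** on the first lift of the right-hand box I gripped too hard, so it came up level instead of tipping. The whole box was about 14 mm off the mat for under a second. The force was about 8.7 N, and the picture confirmed it. I set it back down and weighed it again with a looser grip, and this time it tipped with the far end on the mat.
- **Weighing:** the right-hand box took 3.6 N and the middle box 3.5 N, both tipped about 10 mm, so both are loaded. I did not touch the left-hand box. At most two boxes can be loaded, so it must be empty; that is inferred, not felt.
- **Drawing home:** I slid both boxes to the strip and crept over the last few millimetres until the pull rose at the stop, peaking at about 10 N for the right-hand box and 13 N for the middle one. Then I let go and backed the arm away.
- **Last checks:**

| Box | Camera | Centre in the strip's frame (70 mm is home) | Yaw off square |
|---|---|---|---|
| Middle | top | 69.8 mm | +0.2° |
| Middle | scene | 70.5 mm | -0.4° |
| Right-hand | top | 69.8 mm | +0.2° |
| Right-hand | scene | 69.3 mm | -0.5° |

The two cameras differ by up to 0.7 mm and 0.7°, which is within their accuracy. The left-hand box is in the same place in the top view. The pen tray looked undisturbed in the last close-up; the cup was out of that frame, but the arm never went near it.

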